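# Press both valve caps home and hold the arbor press

## Robot

A 7-joint arm with a two-finger parallel gripper is mounted at the origin on the work surface. World frame = base frame: x ahead of the robot, y to its left, z up, the work surface at z = 0. Lengths are in m, angles in rad, forces in N, time in s.
With the tool pointing down it reaches from about 0.35 to 0.9 m from the base axis. Payload 7.2 kg.
Tool frame: the origin (TCP) lies on the centre line of the jaws, within the pads' length; the fingertips stand 11 mm ahead of it and the grasp point (between the pads) lies 8 mm behind it; z points along the fingers, y is the line along which they close (so a half turn about z gives the same grasp; the last joint's range is limited). The gripper opens to 85 mm and grips with 20 to 120 N. Pads are 22 mm wide; open, the fingers measure 114 mm over their backs; the gripper's body (76 mm by 85 mm) begins 54 mm behind the grasp point. The pads swing forward as they close: fully open they stand 13 mm farther back than shut.
Start: joints at [-1.315, 0.411, -0.013, 1.596, 0.006, 1.134, -0.082], TCP at [0.199, 0.593, 0.209] pointing down, gripper open.
Joint ranges: [-2.95, 2.95], [-0.29, 1.99], [-1.47, 1.44], [0.14, 2.54], [-1.03, 4.17], [0.13, 1.85], [-2.86, 2.86]. Speed limits (rad/s): [2.39, 2.39, 3.01, 3.01, 3.14, 3.14, 3.14].

## Interface

Orientations are given as a unit quaternion [x, y, z, w].
In Python, from rig import monitor, vision, manip gives the robot as it stands.
- The arm moves only by the shell command python3 -m jog 'ROWS' [OPENING] [FORCE]. ROWS is text: rows parted by semicolons, each of 4 numbers parted by spaces: the shift along the tool's x, y, z in mm, then the turn about the tool's z in rad. A call has 1 to 8 rows; each row shifts and turns the commanded pose from where the row before left it, along the tool's axes as they then stand; what a row does not reach is not made up. A row lasts 1/10 s, in which the tool goes at most 50 mm and 8.59 degrees, less where a joint would pass 70% of its speed; a pose out of reach is approached as far as the arm can. A call is refused whole if a number of a shift passes 50 or a number of a turn 0.15, either way. A call with a gripper value outside its range is refused whole. OPENING is the finger opening in mm, from 0 to 85.4, set as the call begins (- or left out, the last holds). The fingers move at their own pace and stop on an object; FORCE is the grip in N (left out, the last holds). Time passes only in rows, so rows that do not move let the fingers close. It gives the time, the measured TCP pose, the force, the opening and the grip force at its end, in the units of the state.
- monitor.sense(): the state, without advancing time (a new reading comes with each control period).
- vision.capture(name): name is "scene" or "top"; returns the picture (420x560x3 uint8, red, green, blue); there is no depth.
- vision.get_calibration(name): a dict with "fx", "fy", "cx", "cy" (pixels), "eye" and "rotation" of the camera in the world. Camera axes: x right, y down, z forward; pixel columns grow to the right and rows downward; lengths in m; the calibration is good to about 2 mm. A picture is of the moment at which its call begins. get_calibration takes no time and is no camera call.
- manip.job_done(): hands the job in; it is judged then, once.
The state is a dict: "clock": time; "joints": joint angles; "joint_vel": joint speeds; "effort": joint torques, N m; "position": TCP position; "orientation": TCP orientation; "force": force on the tool from outside, world axes, zero at the start; "moment": the same for the moment, N m; "finger_gap": opening from 0.0 (shut) to 1.0 (fully open); "grip_force": force on a finger pad.
Only numpy, scipy, OpenCV 4.12 (cv2) and the standard library are available. Lean on these libraries where they do the work, as an engineer would, in place of code of your own. Each camera call takes 0.05 s, during which the arm holds its last target. There are 200 camera calls.

## Task

Lay the long press bar (the longer of the two) squarely across both spring caps of the twin valve body that stands under the ram of the arbor press, and let go of it. Then pull the press lever down by its large ball until both caps are fully home, flush with the valve body, and keep holding the lever there so that the retaining pins can be fitted: the program finishes with the robot still holding the lever down and the caps flush. Leave everything else on the bench where it is.

Things in the scene. Friction and masses are not known exactly. Their poses are not given: they have to be found in the camera images.
- press: Black bench arbor press, fixed, 120 mm wide, 263 mm high. Origin on the bench (z = 0) below the ram axis; -x = open front, +x = column (from 95 mm back), lever on the -y side. Base x -70 to +175 mm. Over the bed the guide head, y -28 to +35 mm, x from -30 mm back, starts at z = 150 mm: keep the hand clear of it, the bar's handle on the +y side.
- press_lever (a joint): Lever angle a (rad), 0 = at rest, 45 deg above level towards the front; grows as the ball is pulled forward and down. Ball centre in the press frame (mm): x = 27 - 190 cos(0.785 - a), y = -68, z = 200 + 190 sin(0.785 - a). Spring-returned. Ram goes down 16 mm per rad: meets the long bar on the raised caps at about 0.87, caps flush and bar stopped on the valve body at about 1.25.
- lever_ball (a point): Centre of the black ball, 30 mm in diameter, on the long end of the 11 mm lever rod (the small 22 mm ball is the short end). Gripped from above with the fingers closing along the press's y, it turns between them as the lever swings. A moderate grip (about 45 N) lets it turn; a hard one jams it. The pull is about 2 N at first, 5 to 7 N with the caps flush; more only presses the bar on the valve.
- ram_face (a point): Centre of the lower face of the ram, a 25 mm square steel bar standing up to 345 mm above the bench; this face is 131 mm above the bench at rest and presses on the bar.
- valve: Twin valve body, an aluminium block 98 x 44 x 32 mm on an 8 mm fixture plate (124 x 62 mm), fixed on the press bed, its origin (under the plate) 57 mm above the bench. x along its length, within 0.12 rad of the press's x. Two steel spring caps, 23 mm in diameter, stand 6 mm proud of the top face at x = -32 and +32 mm, y = 0.
- valve_top (a point): Centre of the valve body's top face, midway between the caps, 40 mm above valve's origin (97 mm above the bench); axes as valve. The raised caps' tops are 6 mm above it.
- cap_front (a joint): How far (m) the cap at the valve's -x end is pressed in: 0 = 6 mm proud, 0.006 = flush with the top face. Spring: about 16 N to start it, 25 N at flush.
- cap_rear (a joint): The same for the cap at the valve's +x end.
- long_bar: Long press bar, loose, 0.4 kg: steel cross-bar 110 mm long (its y), 26 mm wide (x), 14 mm high, with a cranked handle out to -x; origin at the centre of the cross-bar's underside. Lay it with its y along the valve's x, origin over valve_top, handle to the press's +y side (bar yaw = valve yaw - 90 deg). Let go, it stays level on the caps.
- long_bar_grip (a point): Middle of the long bar's black grip (64 mm long along the bar's x, 14 mm wide, 16 mm high), 98 mm from the cross-bar's centre towards -x and 30 mm above its underside. Nose-heavy: grip it firmly.
- short_bar: Short press bar for single valves, loose: the same shape and handle, but its cross-bar is only 40 mm long; too short for both caps. Leave it.
- cube_a: Bystander: small aluminium valve block, 30 mm cube with round ports. Origin under its centre.
- cube_b: Bystander: another 30 mm valve block.
- cube_c: Bystander: another 30 mm valve block.
- rod: Bystander: plain steel rod lying down, 12 mm thick, 150 mm long (along its x). Origin on the bench under its middle.
- pliers: Bystander: pliers with red handles lying flat, 175 mm long, 18 mm high. Origin near the pivot, jaws to +x.
- dish: Bystander: small steel dish with retaining pins in it, 76 mm across, 20 mm high. Origin under its centre.
- driver: Bystander: screwdriver lying down, 170 mm long (along its x).
Mind the look-alikes: they are no part of the job. Leave any pink look-alike of the long_bar alone.

How it is judged:
On the way, in this order (a step that is already met when the one before it is completed fails the run):
1. the long bar lies level across both raised caps, let go (x of long_bar in the frame of valve_top between -0.015 and 0.015 m and y of long_bar in the frame of valve_top between -0.009 and 0.009 m and angle between the y axis of long_bar and the x axis of valve_top, either way round below 0.2 rad and angle between long_bar's own z axis and vertical below 0.06 rad and contact force between each of the arm, the fingers and long_bar below 0.2 N and z of long_bar in the frame of valve_top between 0.004 and 0.0085 m and contact force between valve and long_bar above 1.5 N), for 0.3 s.
2. with the lever held down, ram on the bar, both caps are flush (x of long_bar in the frame of valve_top between -0.015 and 0.015 m and y of long_bar in the frame of valve_top between -0.009 and 0.009 m and angle between the y axis of long_bar and the x axis of valve_top, either way round below 0.2 rad and angle between long_bar's own z axis and vertical below 0.06 rad and contact force between each of the arm, the fingers and long_bar below 0.2 N and value of joint each of cap_front, cap_rear above 0.005 m and contact force between press and long_bar above 15 N and z of long_bar in the frame of valve_top below 0.0015 m and value of joint press_lever above 1.05 rad and contact force between the fingers and press above 1 N), for 0.5 s.
At the end, for the whole second after the job is handed in: Fingers still on the press, lever beyond 1.05 rad and still; ram on the long bar with over 15 N; both caps within 1 mm of flush, bar within 1.5 mm of the valve's top, level (0.06 rad), within 0.2 rad of the valve's length, centred to 15 mm along and 9 mm across; robot not touching the bar (all of step 2 and linear speed of long_bar below 0.02 m/s and velocity of joint press_lever between -0.1 and 0.1 rad/s); the arm keeps its last pose, push and grip.
It fails at once if something else on the bench was moved more than 25 mm (distance of any of short_bar, cube_a, cube_b, cube_c, rod, pliers, dish, driver from where it was at the start of the episode above 0.025 m).
It also fails if it takes over 72 s, if anything falls off the work surface, if the arm or the gripper's body presses on something with over 40 N, if the wrist force passes 120 N, or if a joint passes its speed limit or range.

## Working session

There is one attempt and no reset: what is moved stays moved. The work goes in short steps, Python scripts to look and compute and a shell command to move; the robot and the scene stay as the last step left them, time stands still between calls to the robot, and variables do not carry over. Pictures are saved under pics/ and viewed, at most 10 in all, crops included, and the job is handed in when it is done.

```bash
mkdir -p pics
python3 - <<'E'
from rig import monitor, vision
import cv2
for n in("scene","top"):
    im=vision.capture(n); cv2.imwrite(f"pics/{n}0.png",cv2.resize(im[:,:,::-1],(800,600),interpolation=cv2.INTER_CUBIC)); cv2.imwrite(f"raw_{n}.png",im[:,:,::-1])
    print(vision.get_calibration(n))
s=monitor.sense();print(s)
E
```

```text
{'fx': 405.9359235424211, 'fy': 405.9359235424211, 'cx': 276.3814269941015, 'cy': 213.81565760977045, 'eye': array([1.23138449, 0.37830189, 1.15636691]), 'rotation': array([ 0.48303483,  0.8010394 , -0.29841755, -0.18963173])}
{'fx': 492.3098345862383, 'fy': 492.3098345862383, 'cx': 282.81105823527105, 'cy': 208.3840944829323, 'eye': array([ 0.27002001, -0.00639354,  1.45280741]), 'rotation': array([-0.70017222,  0.70857438, -0.05904774,  0.0647655 ])}
{'clock': 0.1, 'joints': array([-1.31520276,  0.41185473, -0.01271398,  1.59696522,  0.00556699,
        1.13428745, -0.08221309]), 'joint_vel': array([ 0.00017867, -0.00162661, -0.00170746, -0.00078583,  0.00030395,
        0.00012126,  0.00036773]), 'effort': array([ 2.11974228e-03, -6.01831841e+01,  6.83838632e-01, -3.00086653e+01,
        1.39823608e-02,  6.46159082e-03, -7.74013387e-07]), 'position': array([0.19872716, 0.59205834, 0.20871347]), 'orientation': array([ 1.61190943e-01,  9.86922962e-01, -7.35265330e-04, -8.27472034e-05]), 'force': array([-0.41641773, -0.2593599 ,  0.29477402]), 'moment': array([-0.0094028 ,  0.05359118, -0.01874541]), 'grip_force': 0.0, 'finger_gap': 1.0011776736622304}
```

View pics/scene0.png

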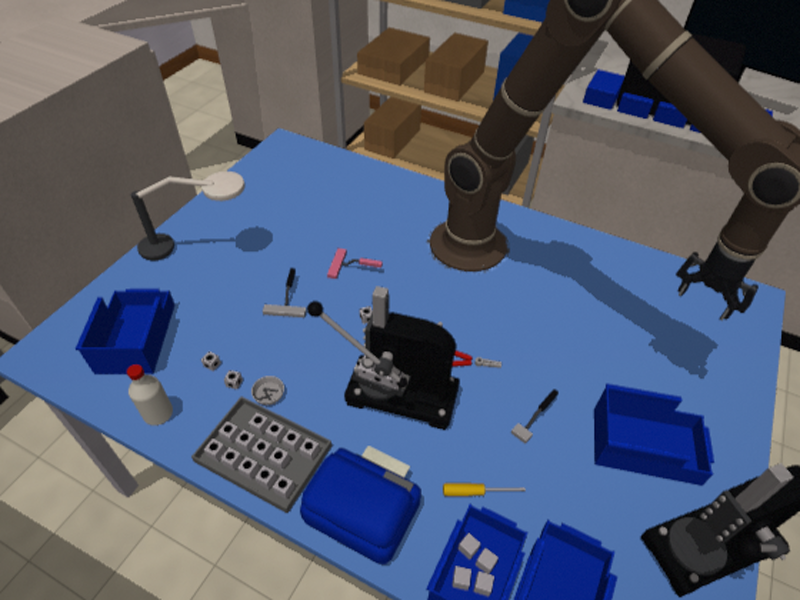

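View pics/top0.png

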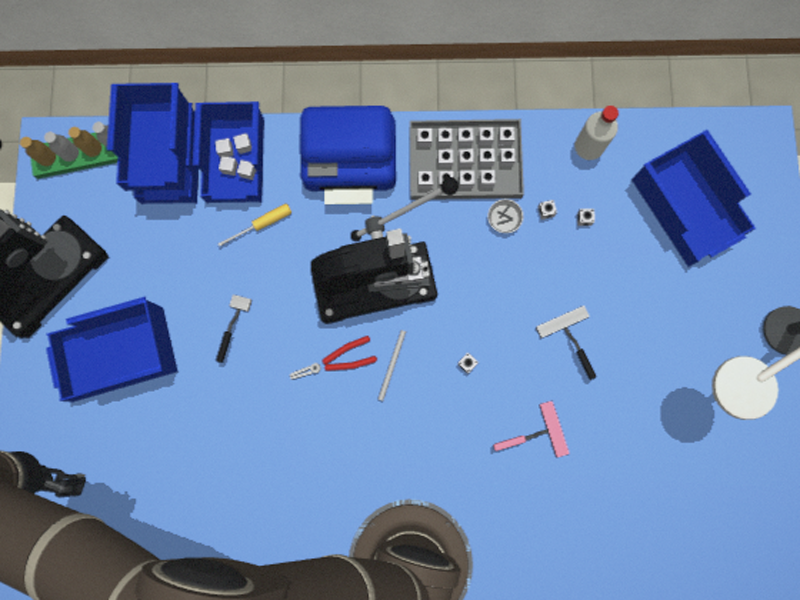

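Top view at 800 px scale:
- Silver bar with a wide cross-bar at (563,320) and black grip at (585,362): fits long_bar.
- Silver bar with a small cross-bar at (240,302): short_bar.
- Pink bar at (555,430): the look-alike, left alone.

I'll confirm this in enlarged crops.

Run:
```python
import cv2
a=cv2.imread("raw_top.png")[120:288,200:424]; cv2.imwrite("pics/top_c.png",cv2.resize(a,(800,600),interpolation=cv2.INTER_CUBIC))
a=cv2.imread("raw_scene.png")[180:312,176:352]; cv2.imwrite("pics/scene_c.png",cv2.resize(a,(800,600),interpolation=cv2.INTER_CUBIC))
```

```text
(no output)
```

View pics/top_c.png

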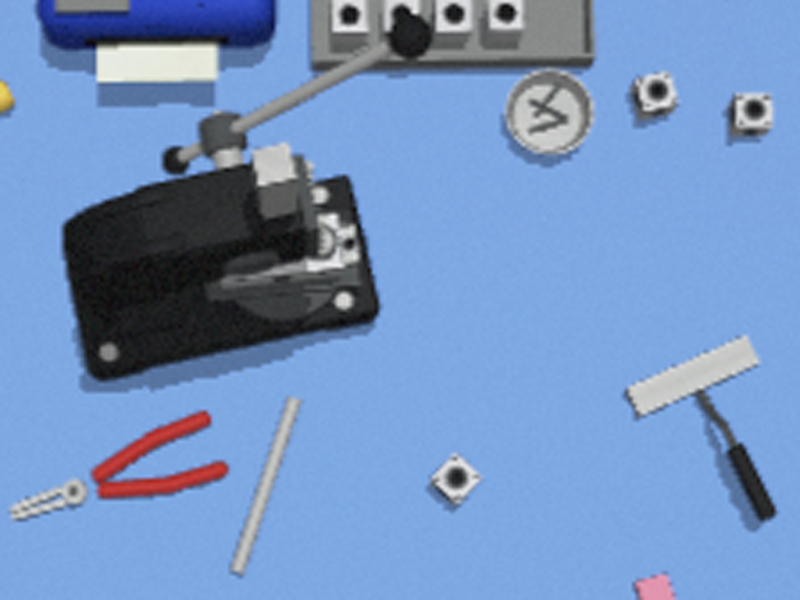

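View pics/scene_c.png

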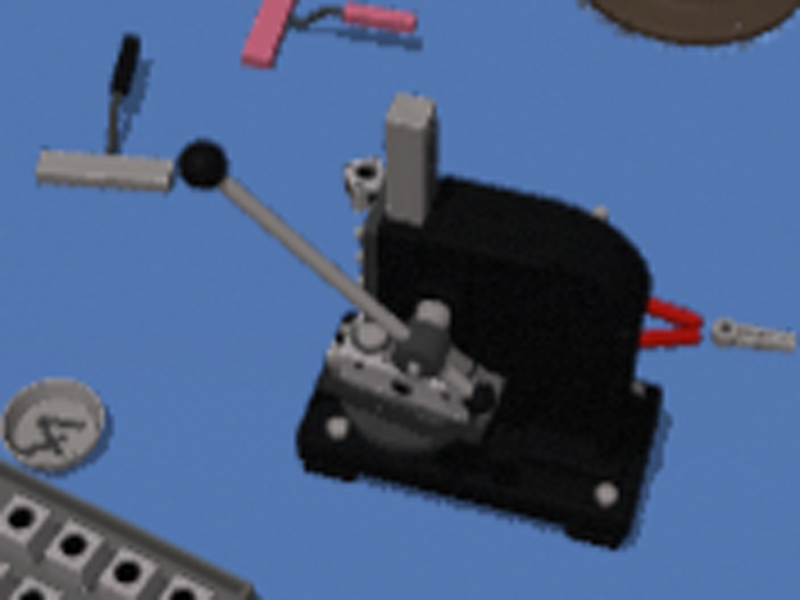

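The bar at top crop (693,375), with grip at (752,482), has a cross-bar about 110 mm long, so it is the long one and it is steel-coloured. I'll fit the press and bar poses and enlarge the valve.

```bash
cat > h.py <<'E'
import numpy as np
from scipy.spatial.transform import Rotation as R
from scipy.optimize import least_squares
from rig import vision
C={n:vision.get_calibration(n) for n in("scene","top")}
def proj(n,P):
    c=C[n]; q=R.from_quat(c["rotation"]).as_matrix().T@(np.asarray(P,float)-c["eye"])
    return np.array([c["fx"]*q[0]/q[2]+c["cx"],c["fy"]*q[1]/q[2]+c["cy"]])
def ray(n,u,z):
    c=C[n]; d=R.from_quat(c["rotation"]).as_matrix()@[(u[0]-c["cx"])/c["fx"],(u[1]-c["cy"])/c["fy"],1]
    return c["eye"]+d*(z-c["eye"][2])/d[2]
T=lambda u,v:(200+u*.28,120+v*.28)
S=lambda u,v:(176+u*.22,180+v*.22)
def w(p,l):
    c,s=np.cos(p[2]),np.sin(p[2]); return np.array([p[0]+c*l[0]-s*l[1],p[1]+s*l[0]+c*l[1],l[2]])
def fit(obs,p0):
    f=lambda p:np.concatenate([proj(n,w(p,l))-u for n,u,l in obs])
    r=least_squares(f,p0,loss="soft_l1"); print(r.x.round(4)); print(r.fun.reshape(-1,2).round(1).tolist()); return r.x
E
python3 - <<'E'
from h import *
import cv2
print(ray("top",(280,208),0),ray("scene",(280,208),0), ray("top",T(273,162),.345),ray("scene",S(412,108),.345))
b=(-.10735,-.068,.33435)
p=fit([("top",T(409,33),b),("scene",S(203,163),b),("top",T(273,162),(0,0,.345)),("scene",S(412,108),(0,0,.345)),("scene",S(302,470),(-.07,-.06,0)),("scene",S(618,548),(.175,-.06,0)),("top",T(105,380),(.175,.06,0))],[.58,.05,1.6])
np.save("press.npy",p)
g=(-.098,0,.032)
L=[("top",T(693,376),(0,0,.014)),("top",T(752,482),g),("scene",S(126,66),g),("scene",S(106,167),(0,0,.012)),("top",T(752,336),(.013,-.055,.014)),("top",T(636,416),(-.013,.055,.010)),("top",T(627,391),(.013,.055,.014)),("top",T(760,359),(-.013,-.055,.014))]
q=fit(L,[.42,-.22,1.])
np.save("bar.npy",q)
print("grip",w(q,g))
a=cv2.imread("raw_scene.png")[244:289,240:300]; cv2.imwrite("pics/valve.png",cv2.resize(a,(800,600),interpolation=cv2.INTER_CUBIC))
E
```

```text
[0.52872187 0.01236941 0.        ] [ 0.28538248 -0.07788597  0.        ] [0.56793265 0.0151597  0.345     ] [0.57099524 0.01905283 0.345     ]
[0.5694 0.0154 1.7855]
[[-0.4, -0.3], [-0.4, -0.5], [-0.1, -0.6], [-0.9, -0.8], [-1.7, -0.7], [1.5, 0.0], [-3.3, 0.5]]
[ 0.4711 -0.323   0.4028]
[[-0.0, -0.3], [-0.2, 0.0], [-0.3, -1.7], [-0.4, -1.5], [-1.7, -0.5], [0.7, 0.2], [-0.3, -1.0], [-0.0, 1.0]]
grip [ 0.38098381 -0.36143745  0.032     ]
```

View pics/valve.png

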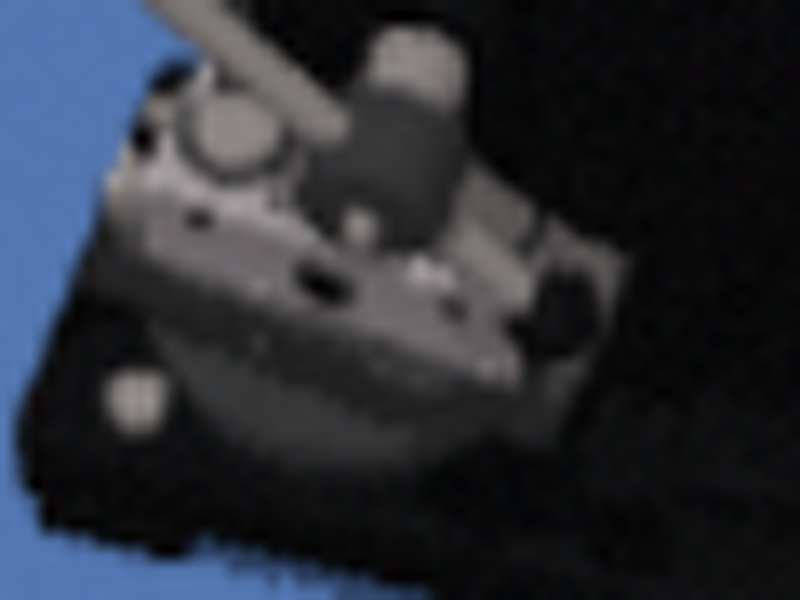

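Run:
```python
from h import *
V=lambda u,v:(240+u*.075,244+v*.075)
p=np.load("press.npy")
print(ray("scene",V(238,132),.103),ray("top",T(323,242),.103))
o=[("scene",V(238,132),(-.032,0,.103)),("scene",V(145,192),(-.049,-.022,.097)),("scene",V(145,258),(-.049,-.022,.065)),("scene",V(520,385),(.049,-.022,.065)),("top",T(323,242),(-.032,0,.103))]
v=fit(o,p); np.save("valve.npy",v)
print("rel yaw",v[2]-p[2])
for n,u,l in o: print(ray(n,u,l[2]),w(p,l))
```

```text
[ 0.57844573 -0.00936962  0.103     ] [ 0.56766842 -0.01882946  0.103     ]
[0.5706 0.0205 1.6909]
[[0.1, -1.1], [-0.5, -0.8], [-0.2, -0.0], [0.1, -0.3], [-2.7, -2.3]]
rel yaw -0.09457160160052958
[ 0.57844573 -0.00936962  0.103     ] [ 0.57619567 -0.01582396  0.103     ]
[ 0.60040339 -0.0225209   0.097     ] [ 0.60131258 -0.02774623  0.097     ]
[ 0.59821884 -0.0249398   0.065     ] [ 0.60131258 -0.02774623  0.065     ]
[0.58778452 0.07197014 0.065     ] [0.58043245 0.06800354 0.065     ]
[ 0.56766842 -0.01882946  0.103     ] [ 0.57619567 -0.01582396  0.103     ]
```

Run:
```python
import cv2,numpy as np
a=cv2.imread("raw_top.png")[168:216,252:316]; a=cv2.resize(a,(800,600),interpolation=cv2.INTER_CUBIC)
cv2.imwrite("pics/valve_t.png",(255*(a/255.)**.6).astype(np.uint8))
from h import *
v=np.load("valve.npy")
for l in [(-.032,0,.103),(-.049,-.022,.097),(-.049,.022,.097),(.049,.022,.097)]: print((proj("top",w(v,l))-[252,168])*12.5)
```

```text
[446.57997565 217.8613786 ]
[508.15106711 119.82196101]
[534.42945218 308.57560767]
[102.311994   365.26514146]
```

View pics/valve_t.png

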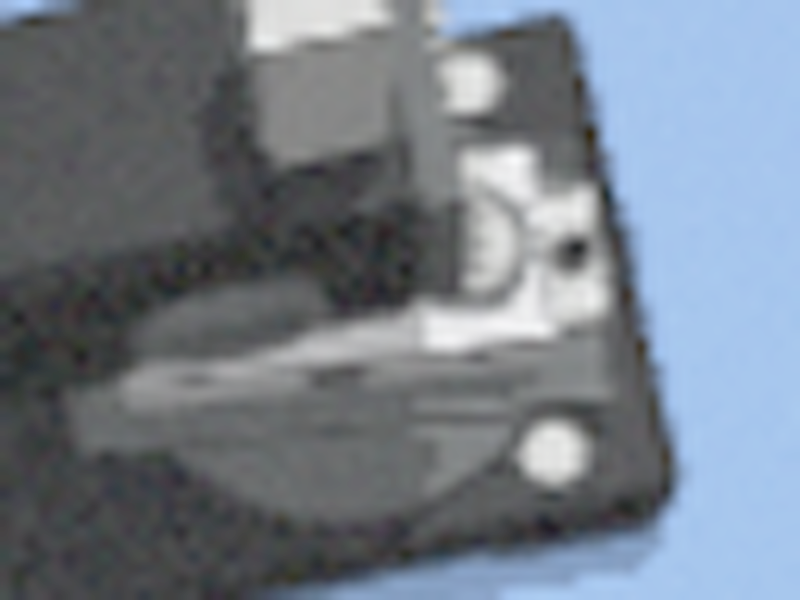

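Run:
```python
from h import *
V=lambda u,v:(240+u*.075,244+v*.075); W=lambda u,v:(252+u*.08,168+v*.08)
b=(-.10735,-.068,.33435); g=(-.098,0,.032)
O=[(0,"top",T(409,33),b),(0,"scene",S(203,163),b),(0,"top",T(273,162),(0,0,.345)),(0,"scene",S(412,108),(0,0,.345)),(0,"scene",S(302,470),(-.07,-.06,0)),(0,"scene",S(618,548),(.175,-.06,0)),
(1,"scene",V(238,132),(-.032,0,.103)),(1,"scene",V(145,192),(-.049,-.022,.097)),(1,"scene",V(145,258),(-.049,-.022,.065)),(1,"scene",V(520,385),(.049,-.022,.065)),(1,"top",W(468,247),(-.032,0,.103)),(1,"top",W(530,148),(-.049,-.022,.097)),(1,"top",W(553,336),(-.049,.022,.097)),
(2,"top",T(693,376),(0,0,.014)),(2,"top",T(752,482),g),(2,"scene",S(126,66),g),(2,"scene",S(106,167),(0,0,.012)),(2,"top",T(627,391),(.013,.055,.014)),(2,"top",T(760,359),(-.013,-.055,.014)),
(3,"top",T(550,112),(0,0,.02)),(3,"scene",S(55,421),(0,0,.02))]
def f(x):
    o={"top":x[12:14],"scene":x[14:16]}
    return np.concatenate([proj(n,w(x[3*k:3*k+3],l))+o[n]-u for k,n,u,l in O]+[x[12:16]/.7])
r=least_squares(f,[.57,.016,1.785,.57,.015,1.69,.471,-.323,.4,.6,-.15,0,0,0,0,0],loss="soft_l1")
x=r.x; print(x[:12].reshape(4,3).round(4),x[12:].round(2)); 
for o,e in zip(O,r.fun.reshape(-1,2).round(1)): print(o[0],o[1],e)
np.save("poses.npy",x[:12].reshape(4,3))
print("valve in press",R.from_euler('z',-x[2]).apply([*(x[3:5]-x[0:2]),0]))
```

```text
[[ 0.5677  0.0153  1.7899]
 [ 0.5667  0.0179  1.6758]
 [ 0.4715 -0.3216  0.4243]
 [ 0.6969 -0.2106 -6.8866]] [0.45 0.28 0.25 1.25]
0 top [0.  0.5]
0 scene [0.2 0.5]
0 top [0.4 0.4]
0 scene [-0.4 -0. ]
0 scene [-1.2  0.2]
0 scene [2.1 0.7]
1 scene [ 0.3 -1.2]
1 scene [-0.3 -1. ]
1 scene [-0.  -0.2]
1 scene [ 0.  -0.1]
1 top [-0.3 -0.5]
1 top [-0.2 -0.4]
1 top [-0.2 -0.3]
2 top [-0.1 -0.1]
2 top [ 0.3 -0.1]
2 scene [-0.3 -0.3]
2 scene [ 0.1 -0. ]
2 top [-0.3 -0.5]
2 top [-0.2  0.8]
3 top [-0.3 -0.1]
3 scene [-0.2 -0.3]
valve in press [0.00276459 0.00040626 0.        ]
```

Fit residuals are at or below 1 px. The valve comes out about 3 mm from the ram axis, with yaw −0.11 relative to the press, as described. Next I'll raise the arm and swing it round to the bar.

```bash
cat >> h.py <<'E'
from rig import monitor
def to(pos,yaw):
    "remaining shift in tool axes (mm) and turn; yaw = heading of tool y (pointing down)"
    s=monitor.sense(); M=R.from_quat(s["orientation"]).as_matrix()
    y=np.arctan2(M[1,1],M[0,1]); d=(yaw-y+np.pi)%(2*np.pi)-np.pi
    print("t",round(s["clock"],2),"pos",s["position"].round(4),"yaw",y.round(3),"tilt",M[:,2].round(3),"shift",(M.T@(np.array(pos)-s["position"])*1000).round(1),"turn",round(-d,3),"gap",round(s["finger_gap"]*85.4,1),"grip",round(float(s["grip_force"]),1),"F",s["force"].round(1),"j7",s["joints"][6].round(2))
E
python3 -m jog '0 0 -50 0;0 0 -50 0;0 0 -50 0;0 0 -40 0;-30 -10 0 0.06;-48 -5 0 0.085;-48 -5 0 0.085;-48 -5 0 0.085' 85
python3 -m jog '-48 -5 0 0.085;-48 -5 0 0.085;-48 -5 0 0.085;-48 -5 0 0.085;-48 -5 0 0.085;-48 -5 0 0.085;-48 -5 0 0.085;-48 -5 0 0.085'
python3 -c "
from h import *
to([.3822,-.362,.10],-1.147)"
```

```text
clock: 0.9
position: [0.3468, 0.4941, 0.3989]
orientation: [0.315, 0.949, -0.0, -0.0]
force: [0.7, 0.4, -0.3]
finger_gap: 0.994
grip_force: 0.0
clock: 1.7
position: [0.5377, 0.1666, 0.3989]
orientation: [0.614, 0.789, -0.0, -0.0]
force: [0.5, 0.6, -0.4]
finger_gap: 0.991
grip_force: 0.0
t 1.7 pos [0.5377 0.1666 0.3989] yaw 0.248 tilt [-0.001 -0.    -1.   ] shift [-474.1 -280.4  299.3] turn 1.395 gap 84.6 grip 0.0 F [ 0.5  0.6 -0.4] j7 -0.06
```

```bash
python3 -m jog '-48 -5 0 0.09;-48 -5 0 0.09;-48 -5 0 0.09;-48 -5 0 0.09;-48 -5 0 0.09;-48 -5 0 0.09;-48 0 0 0.09;-48 0 0 0.09' >/dev/null
python3 -c "
from h import *
to([.3822,-.362,.10],-1.147)"
```

```text
t 2.5 pos [ 0.4831 -0.2091  0.3992] yaw -0.472 tilt [-0.  0. -1.] shift [-182.1  -20.3  299.2] turn 0.675 gap 85.1 grip 0.0 F [-0.1 -0.3  1.1] j7 -0.04
```

```bash
python3 -m jog '-45 -5 40 0;-45 -5 40 0;-45 -5 40 0;-47 -5 40 0;0 0 40 0.14;0 0 40 0.14;0 0 30 0.14;0 0 20 0.14' >/dev/null
python3 -m jog '0 0 0 0.115;0 0 0 0;0 0 0 0' >/dev/null
python3 - <<'E'
from h import *
import cv2
to([.3822,-.362,.022],-1.147)
a=vision.capture("scene")[:,:,::-1]; cv2.imwrite("raw_s2.png",a); cv2.imwrite("pics/s2.png",cv2.resize(a[150:300,130:330],(800,600),interpolation=cv2.INTER_CUBIC))
E
```

```text
t 3.6 pos [ 0.4019 -0.3336  0.1379] yaw -1.139 tilt [-0. -0. -1.] shift [-29.7  17.6 115.9] turn 0.008 gap 85.0 grip 0.0 F [-0.2 -0.2 -0.2] j7 -0.13
```

View pics/s2.png

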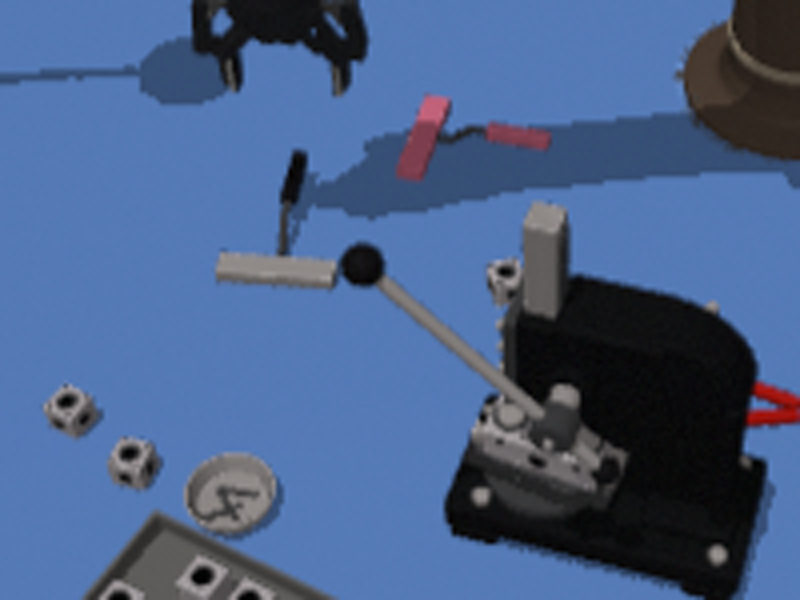

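```bash
python3 -m jog '-15 9 25 0.008;-15 9 30 0;0 0 35 0;0 0 25 0;0 0 0 0;0 0 0 0' >/dev/null
python3 - <<'E'
from h import *
import cv2
print(proj("scene",[.4019,-.3336,.14]))
to([.3822,-.362,.022],-1.147)
a=vision.capture("scene")[:,:,::-1]; b=vision.capture("top")[:,:,::-1]
a=cv2.resize(a[170:245,150:225],(400,400),interpolation=cv2.INTER_CUBIC)
b=cv2.resize(b[200:280,370:450],(400,400),interpolation=cv2.INTER_CUBIC)
cv2.imwrite("pics/g.png",cv2.hconcat([a,b]))
E
```

```text
[203.00737003 178.08058461]
t 4.25 pos [ 0.3819 -0.3627  0.0237] yaw -1.15 tilt [ 0. -0. -1.] shift [ 0.5 -0.6  1.7] turn -0.003 gap 84.7 grip 0.0 F [-0.5  0.3  0.6] j7 0.08
```

View pics/g.png

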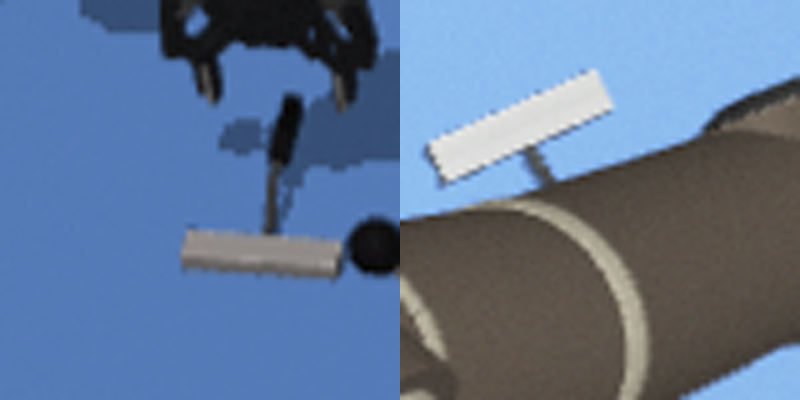

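Run:
```python
from h import *
for P in ([.3819,-.3627,.026],[.3819,-.3627,.046],[.3619,-.3627,.026],[.3819,-.3427,.026],[.3822,-.362,.032]): print(proj("scene",P))
```

```text
[203.21244904 193.90155149]
[202.58735062 190.25507302]
[206.12989798 190.65815862]
[207.54297366 195.67129747]
[203.13337263 192.92575374]
```

Left: the open fingertips straddle the grip, at (210,95) and (343,103), with the grip at (288,130). They look slightly higher than expected, so I'll close and check the gap.

```bash
python3 -m jog '0 0 1.5 0;0 0 0 0;0 0 0 0;0 0 0 0;0 0 0 0;0 0 0 0;0 0 0 0;0 0 0 0' 0 110
python3 - <<'E'
from h import *
print(proj("scene",[.199,.592,.211]),proj("top",[.199,.592,.211]))
import cv2
to([.3822,-.362,.022],-1.147)
a=vision.capture("scene")[:,:,::-1]; cv2.imwrite("raw_s3.png",a)
a=cv2.resize(a[170:245,150:250],(800,600),interpolation=cv2.INTER_CUBIC)
cv2.imwrite("pics/g2.png",a)
E
```

```text
clock: 5.15
position: [0.3818, -0.3623, 0.0213]
orientation: [0.978, 0.208, -0.0, -0.0]
force: [-0.7, -0.2, -0.5]
finger_gap: -0.002
grip_force: 0.0
[486.66044404 219.94929227] [ 45.17716442 327.54459708]
t 5.15 pos [ 0.3818 -0.3623  0.0213] yaw -1.151 tilt [-0.  0. -1.] shift [ 0.5 -0.1 -0.7] turn -0.004 gap -0.2 grip 0.0 F [-0.7 -0.2 -0.5] j7 0.08
```

View pics/g2.png

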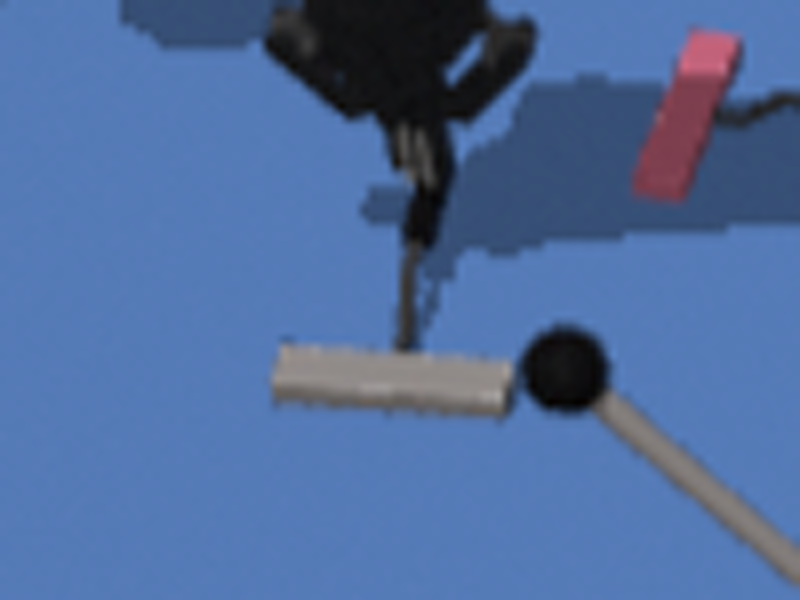

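The gap is 0, so the fingers missed the grip: tips at (415,190), grip end at (420,240). The tips sit short of the grip along the bar's −x. I'll check the camera-to-robot offset numerically.

Run:
```python
from h import *
import cv2
for z in(0,.02): print("base",proj("scene",[0,0,z]),proj("top",[0,0,z]))
P=np.array([.3818,-.3623,.0103])
J=[proj("scene",P+d)-proj("scene",P) for d in np.eye(3)*.01]; print(np.array(J).round(2))
P=np.array([.199,.592,.211])
J=[np.r_[proj("scene",P+d),proj("top",P+d)]-np.r_[proj("scene",P),proj("top",P)] for d in np.eye(3)*.01]; print(np.array(J).round(2))
# dark pixels near the gripper in the start images, and now
for n,f,(r0,r1,c0,c1) in(("scene","raw_scene.png",(170,230,465,535)),("top","raw_top.png",(322,356,20,66)),("scene3","raw_s3.png",(176,206,188,214))):
    g=cv2.imread(f)[r0:r1,c0:c1]; m=(g[:,:,0].astype(int)-g[:,:,2]>35)
    print(n,r0,c0); step=2 if n=="scene" else 1
    v=g.max(2)
    for k in range(0,r1-r0,step): print(r0+k,"".join("." if m[k,j] else ("#" if v[k,j]<50 else "+" if v[k,j]<110 else "o") for j in range(0,c1-c0,1)))
```

```text
base [327.41063274 170.25953863] [286.30762472 393.17432984]
base [327.9371578  166.70226703] [286.29244888 394.58378199]
[[-1.46  1.64]
 [ 2.15  0.88]
 [-0.31 -1.79]]
[[-0.5   2.17  0.3  -4.16]
 [ 3.37  1.16 -4.04  0.04]
 [ 1.31 -2.11 -1.98  0.26]]
scene 170 465
170 oooooooooooooooooooooooooooo+o+oooo+##+++####+++######################
172 ooooooooooooooooooooooooooooooooo++####++++#####++++##################
174 oooooooooooooooooooooooooooooooo++#####+++++++######++++++############
176 .o+oooooooooooooooo+++++ooooooo++########+++++++++#######+++++++++##++
178 .......o+ooooooooo+++###+ooooo++##########++++++++++++++########+++++o
180 ..............o++####+++++ooo++##############++++++++++++++++++++++ooo
182 ...............+########+++++#####################++++++++++###+oooooo
184 ..............######+#########################################+ooooooo
186 ............+#####.......####################################+oooooooo
188 ...........#####.........###################################+ooooooooo
190 .........+######.......+##################################+ooooooooooo
192 .......
[... 3403 characters left out ...]
##############....
184 .....++..############.....
185 ..........########........
186 ..........+#+#+###........
187 ...........#+#+###........
188 ...........#++++##........
189 ...........#++++##........
190 ...........#++++##+.......
191 .............+++###.......
192 .............+#+##+.......
193 ..............####........
194 ..............####........
195 .............#####........
196 .............####.........
197 .............####.........
198 ............+####.........
199 .............###+.........
200 .............+##..........
201 .............++...........
202 .............++...........
203 ............++............
204 ............++............
205 ............++............
```

Both images agree that the fingertips sit about 28 mm higher than nominal, with almost no lateral error. So the fingers closed just above the grip. I'll open, go down gently while watching the force, and retry.

```bash
python3 -m jog '0 0 0 0;0 0 0 0;0 0 0 0;0 0 0 0;0 0 0 0;0 0 6 0;0 0 6 0;0 0 0 0' 60
python3 -m jog '0 0 4 0;0 0 4 0;0 0 0 0'
python3 -m jog '0 0 3 0;0 0 0 0'
```

```text
clock: 6.0
position: [0.3813, -0.3618, 0.0083]
orientation: [0.978, 0.208, -0.001, -0.001]
force: [0.2, 0.9, -0.0]
finger_gap: 0.7
grip_force: 0.0
clock: 6.3
position: [0.3815, -0.3621, 0.0008]
orientation: [0.978, 0.208, -0.0, -0.0]
force: [-0.1, 0.8, -0.2]
finger_gap: 0.701
grip_force: 0.0
clock: 6.5
position: [0.3817, -0.3622, -0.0019]
orientation: [0.978, 0.208, -0.0, -0.0]
force: [0.2, -0.3, -0.2]
finger_gap: 0.705
grip_force: 0.0
```

```bash
python3 -m jog '0 0 4 0;0 0 0 0' >/dev/null
python3 -m jog '0 0 0 0;0 0 0 0;0 0 0 0;0 0 0 0;0 0 0 0;0 0 0 0;0 0 0 0;0 0 0 0' 0 115
python3 -c "
from h import *
to([.4692,.0076,.11],-1.466)"
```

```text
clock: 7.5
position: [0.3818, -0.3624, -0.0056]
orientation: [0.978, 0.208, 0.0, 0.0]
force: [-0.4, 0.0, 2.6]
finger_gap: 0.136
grip_force: 112.4
t 7.5 pos [ 0.3818 -0.3624 -0.0056] yaw -1.151 tilt [ 0. -0. -1.] shift [ 230.6 -302.3 -115.6] turn 0.315 gap 11.6 grip 112.4 F [-0.4  0.   2.6] j7 0.12
```

Gripped: gap 11.6 mm at 112 N. Lifting now.

```bash
python3 -m jog '0 0 -5 0;0 0 -12 0;0 0 -18 0;0 0 -20 0;0 0 -20 0;0 0 -20 0;0 0 -15 0;0 0 0 0'
python3 -m jog '5 -5 0 0.06;10 -10 0 0.06;15 -15 0 0.06;15 -15 0 0.06;15 -15 0 0.06;10 -10 0 0.015;0 0 0 0;0 0 0 0'
python3 -c "
from h import *
import cv2
to([.486,-.151,.1044],-1.466)
for n in('scene','top'): cv2.imwrite('raw_%s4.png'%n,vision.capture(n)[:,:,::-1])"
```

```text
clock: 8.3
position: [0.3827, -0.363, 0.1063]
orientation: [0.978, 0.208, 0.001, 0.001]
force: [-0.7, -0.5, -3.3]
finger_gap: 0.137
grip_force: 112.5
clock: 9.1
position: [0.4313, -0.2772, 0.1038]
orientation: [0.999, 0.053, -0.001, -0.0]
force: [-0.0, -0.2, -3.1]
finger_gap: 0.137
grip_force: 112.5
t 9.1 pos [ 0.4313 -0.2772  0.1038] yaw -1.465 tilt [-0.001  0.    -1.   ] shift [  67.7 -119.7   -0.7] turn 0.001 gap 11.7 grip 112.5 F [-0.  -0.2 -3.1] j7 -0.47
```

```bash
cat > chk.py <<'E'
from h import *
import cv2
off={"top":np.array([.45,.28]),"scene":np.array([.25,1.25])}
def chk(n,img,tcp,yaw,z):
    q=(tcp[0]+.098*np.cos(yaw),tcp[1]+.098*np.sin(yaw),yaw)
    c=[w(q,(a,b,0)) for a,b in((.013,.055),(.013,-.055),(-.013,-.055),(-.013,.055))]
    c=np.array([proj(n,np.r_[p[:2],z+.014])+off[n] for p in c])
    h=img.astype(int); m=((h.max(2)-h.min(2)<45)&(h.max(2)>120)).astype(np.uint8)
    k,l,st,ce=cv2.connectedComponentsWithStats(m); ctr=c.mean(0)
    i=min([i for i in range(1,k) if 60<st[i,4]<2500],key=lambda i:np.hypot(*(ce[i]-ctr)))
    pts=np.argwhere(l==i)[:,::-1].astype(np.float32)
    print(n,"pred",ctr.round(1),c.round(1).tolist(),"seen",ce[i].round(1),st[i].tolist(),cv2.boxPoints(cv2.minAreaRect(pts)).round(1).tolist())
E
python3 -c "
from chk import *
for n in('scene','top'): chk(n,cv2.imread('raw_%s4.png'%n),(.4313,-.2772),.106,.110)"
```

```text
scene pred [199.1 212. ] [[211.7, 219.2], [182.9, 210.0], [186.7, 204.8], [215.2, 213.8]] seen [198.2 212.5] [183, 206, 31, 14, 187] [[182.6999969482422, 210.89999389648438], [184.60000610351562, 204.89999389648438], [213.3000030517578, 214.0], [211.39999389648438, 220.10000610351562]]
top pred [381.5 199.1] [[360.9, 196.8], [400.5, 192.2], [402.0, 201.4], [362.3, 206.0]] seen [379.4 198.9] [361, 192, 41, 14, 351] [[360.70001220703125, 196.5], [400.8999938964844, 191.8000030517578], [402.0, 201.39999389648438], [361.79998779296875, 206.10000610351562]]
```

The held bar matches the prediction in both views to within 1 px, level. Moving to the press front next.

```bash
python3 -m jog '10 -10 0 0;14 -20 0 0;14 -25 0 0;14 -25 0 0;10 -25 0 0;5 -14 0 0;0 0 0 0'>/dev/null
python3 -c "
from h import *
to([.486,-.151,.1044],-1.466)
to([.4692,.0076,.1044],-1.466)"
```

```text
t 9.9 pos [ 0.4868 -0.1491  0.104 ] yaw -1.462 tilt [-0.     0.001 -1.   ] shift [-1.   1.8 -0.4] turn 0.004 gap 11.4 grip 112.6 F [ 0.5 -0.5 -3.7] j7 -0.73
t 9.9 pos [ 0.4868 -0.1491  0.104 ] yaw -1.462 tilt [-0.     0.001 -1.   ] shift [  -0.6 -157.7   -0.2] turn 0.004 gap 11.4 grip 112.6 F [ 0.5 -0.5 -3.7] j7 -0.73
```

```bash
python3 -m jog '0 -10 0 0.004;0 -20 0 0;0 -20 0 0;0 -20 0 0;0 -15 0 0;0 0 0 0'
python3 -m jog '0 -20 0 0;0 -20 0 0;0 -20 0 0;0 -10 0 0;0 0 0 0;0 0 0 0'
python3 -c "
from h import *
to([.4692,.0076,.1044],-1.466)"
```

```text
clock: 10.5
position: [0.477, -0.0657, 0.1042]
orientation: [0.999, 0.051, -0.0, -0.001]
force: [-0.3, -0.2, -3.8]
finger_gap: 0.135
grip_force: 112.6
clock: 11.1
position: [0.4706, 0.0011, 0.1045]
orientation: [0.999, 0.05, 0.0, 0.0]
force: [0.9, -0.5, -2.8]
finger_gap: 0.135
grip_force: 112.7
t 11.1 pos [0.4706 0.0011 0.1045] yaw -1.471 tilt [ 0. -0. -1.] shift [-0.7 -6.6  0.1] turn -0.005 gap 11.6 grip 112.7 F [ 0.9 -0.5 -2.8] j7 -1.04
```

```bash
python3 -m jog '-1 -7 0 -0.005;0 0 2 0;0 0 2 0;0 0 1 0;0 0 0 0;0 0 0 0'
python3 -m jog '0 0 1 0;0 0 0 0;0 0 0 0' | sed -n 1,5p
python3 -m jog '0 0 1 0;0 0 0 0;0 0 0 0'| sed -n 1,5p
python3 - <<'E'
from chk import *
to([.4692,.0076,.0974],-1.466)
for n in('scene','top'):
    im=vision.capture(n)[:,:,::-1]; cv2.imwrite(f'raw_{n}5.png',im)
    print((proj(n,[.4692,.0076,.0974])))
a=cv2.imread("raw_scene5.png")[235:295,235:315]; b=cv2.imread("raw_top5.png")[160:220,245:325]
cv2.imwrite("pics/place.png",cv2.vconcat([cv2.resize(i,(400,300),interpolation=cv2.INTER_CUBIC) for i in(a,b)]))
E
```

```text
clock: 11.7
position: [0.4688, 0.0089, 0.0993]
orientation: [0.999, 0.053, -0.0, 0.0]
force: [-0.9, -0.1, -2.6]
finger_gap: 0.134
grip_force: 112.8
clock: 12.0
position: [0.4689, 0.009, 0.0985]
orientation: [0.999, 0.053, 0.0, 0.0]
force: [-0.8, 0.0, -2.2]
finger_gap: 0.134
clock: 12.3
position: [0.4687, 0.009, 0.0975]
orientation: [0.999, 0.053, -0.0, -0.0]
force: [-2.6, -0.2, 1.7]
finger_gap: 0.136
t 12.3 pos [0.4687 0.009  0.0975] yaw -1.465 tilt [-0.  0. -1.] shift [0.4 1.4 0.1] turn 0.001 gap 11.6 grip 113.6 F [-2.6 -0.2  1.7] j7 -1.04
[278.31209879 233.2997628 ]
[281.4158335  222.91145321]
```

View pics/place.png

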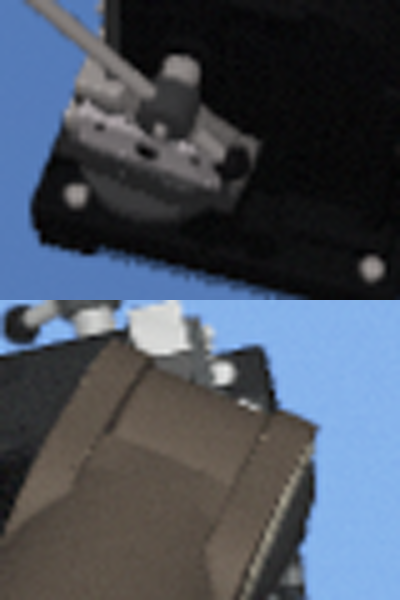

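Contact came at the expected height (force z −2.2 → +1.7 N). In the scene half, the bar end sits over the front cap at (105,95). I'll let go, back straight up, then check numerically in the top view.

```bash
python3 -m jog '0 0 0 0;0 0 0 0;0 0 0 0;0 0 0 0;0 0 0 0;0 0 0 0' 60 45
python3 -m jog '0 0 -10 0;0 0 -30 0;0 0 -45 0;0 0 -50 0;0 0 -50 0;0 0 -50 0;0 0 -45 0' | sed -n 1,2p
python3 -m jog '-48 0 -10 0.1;-48 0 0 0.1;-48 0 0 0.1;-48 0 0 0.1;0 0 0 0'| sed -n 1,4p
python3 - <<'E'
from chk import *
im=vision.capture("top")[:,:,::-1]; cv2.imwrite('raw_top6.png',im)
sc=vision.capture("scene")[:,:,::-1]; cv2.imwrite('raw_scene6.png',sc)
tcp,yaw=(.4687,.009),.106
for n in("top","scene"):
  q=(tcp[0]+.098*np.cos(yaw),tcp[1]+.098*np.sin(yaw),yaw)
  for l in((.013,.055),(.013,-.055),(-.013,-.055),(-.013,.055),(-.098,0)): 
    p=w(q,(*l,0)); p[2]=.117 if l[1] else .137; print(n,l,(proj(n,p)+off[n]).round(1))
v=np.load("poses.npy")[1]
print("bar",q,"valve",v)
g=cv2.cvtColor(im[175:235:1,258:306],cv2.COLOR_BGR2GRAY)
for k,r in enumerate(g): print(175+k,"".join(" .:-=+*#%@"[min(9,x//22)] for x in r))
E
```

```text
clock: 13.0
position: [0.4688, 0.0091, 0.0974]
orientation: [0.999, 0.053, 0.0, -0.0]
force: [0.4, -1.2, -0.7]
finger_gap: 0.703
grip_force: 0.0
clock: 13.7
position: [0.4691, 0.0077, 0.3792]
clock: 14.2
position: [0.3562, 0.0042, 0.3829]
orientation: [0.998, -0.066, -0.005, -0.008]
force: [0.3, -0.9, -0.2]
top (0.013, 0.055) [257.  185.4]
top (0.013, -0.055) [296.3 180.8]
top (-0.013, -0.055) [297.4 189.9]
top (-0.013, 0.055) [258.  194.5]
top (-0.098, 0) [281.2 221.3]
scene (0.013, 0.055) [282.7 261.8]
scene (0.013, -0.055) [250.2 251. ]
scene (-0.013, -0.055) [253.5 244.9]
scene (-0.013, 0.055) [285.7 255.5]
scene (-0.098, 0) [279.2 227. ]
bar (np.float64(0.5661499513183879), np.float64(0.019368557664585614), 0.106) valve [0.56671702 0.01788388 1.67577957]
175 :::::::::::..:-==========--===%@@*-:::::.+######
176 ::::::::::....:==========:-==+%@#=:::::::-######
177 :::::::::.....:-=========:-===-::::::::::-######
178 ::::::::::... :==========:-====-::::::::..*#####
179 ::::::::::.....-=======-:::-==----==-::-:.*#####
180 ::::::::::.....:-==-::..:::-===#%%@@#=--:.-#####
181 ::::::::
[... 2149 characters left out ...]
======-:-==
222 ----========================================::==
223 =-:-========================================-:-=
224 =----=======================================-:-=
225 ==---========================================-:-
226 ==-:-========================================-:-
227 ===--=========================================::
228 ===---========================================-:
229 ===---========================================-:
230 ====-:-========================================-
231 ====-:-========================================-
232 =====:-========================================-
233 =====--========================================-
234 =====-:-========================================
```

Released. The measured bar is about 1 mm and 0.00 rad off the valve, well within tolerance. Now the lever.

```bash
cat > ball.py <<'E'
from h import *
p=np.load("poses.npy")[0]
def ball(a,zb=-.036): 
    t=.785398-a; q=w(p,(.027-.19*np.cos(t),-.068,.2+.19*np.sin(t))); q[2]+=zb; return q
E
python3 -m jog '0 0 -40 -0.15;0 0 -20 -0.15;0 0 0 -0.15;0 0 0 -0.15;0 0 0 -0.15;0 0 0 -0.15;0 0 0 -0.15;0 0 0 -0.15' 85 45 >/dev/null
python3 -m jog '0 0 0 -0.15;0 0 0 -0.15;0 0 0 -0.15;0 0 0 -0.15;0 0 0 -0.15;0 0 0 -0.15;0 0 0 0' >/dev/null
python3 -c "
from ball import *
b=ball(0);print(b,p[2]+np.pi/2-np.pi); to(b,p[2]-np.pi/2)"
```

```text
[ 0.6574189  -0.07473294  0.29835027] 0.21907161278331078
t 15.8 pos [0.3593 0.0064 0.442 ] yaw 0.408 tilt [-0.011  0.014 -1.   ] shift [-195.3  242.   139.2] turn 0.189 gap 85.1 grip 0.0 F [ 0.  -0.1  0.2] j7 0.05
```

```bash
python3 -m jog '-25 30 0 0;-34 42 0 0;-34 42 0 0;-34 42 0 0;-34 42 0 0;-34 42 0 0;0 0 0 0.1;0 0 0 0.089' >/dev/null
python3 -c "
from ball import *
to(ball(0),p[2]-np.pi/2)"
```

```text
t 16.6 pos [ 0.638  -0.074   0.4355] yaw 0.205 tilt [-0.015  0.008 -1.   ] shift [ -6.2  20.6 136.9] turn -0.014 gap 85.0 grip 0.0 F [-0.4 -0.  -0.6] j7 0.59
```

```bash
python3 -m jog '-6 18 0 -0.014;0 3 0 0;0 0 40 0;0 0 40 0;0 0 30 0;0 0 15 0;0 0 0 0' 
python3 -c "
from ball import *
to(ball(0),p[2]-np.pi/2)"
```

```text
clock: 17.3
position: [0.6562, -0.0716, 0.3115]
orientation: [0.622, 0.783, 0.002, -0.009]
force: [-0.0, 0.5, 1.1]
finger_gap: 0.998
grip_force: 0.0
t 17.3 pos [ 0.6562 -0.0716  0.3115] yaw 0.229 tilt [-0.013  0.014 -1.   ] shift [-3.6  0.6 13.1] turn 0.01 gap 85.2 grip 0.0 F [-0.   0.5  1.1] j7 0.65
```

```bash
python3 -m jog '-3 1 7 0.01;0 0 6 0;0 0 0 0' | sed -n 1,4p
python3 -m jog '0 0 0 0;0 0 0 0;0 0 0 0;0 0 0 0;0 0 0 0;0 0 0 0;0 0 0 0' 0 45
python3 - <<'E'
from chk import *
from ball import *
to(ball(0),p[2]-np.pi/2)
im=vision.capture("scene")[:,:,::-1]; cv2.imwrite("raw_s7.png",im)
print(proj("scene",ball(0,0))+off["scene"])
g=cv2.cvtColor(im[185:235,195:250],cv2.COLOR_BGR2GRAY)
for k,r in enumerate(g): print(185+k,"".join(" .:-=+*#%@"[min(9,x//22)] for x in r))
E
```

```text
clock: 17.6
position: [0.6585, -0.0759, 0.3]
orientation: [0.626, 0.78, 0.003, -0.008]
force: [0.4, 1.0, 0.4]
clock: 18.3
position: [0.6586, -0.0757, 0.3003]
orientation: [0.626, 0.78, 0.003, -0.008]
force: [0.1, 0.9, 4.3]
finger_gap: 0.322
grip_force: 44.1
t 18.3 pos [ 0.6586 -0.0757  0.3003] yaw 0.219 tilt [-0.009  0.015 -1.   ] shift [ 1.2 -1.   2. ] turn 0.0 gap 27.5 grip 44.1 F [0.1 0.9 4.3] j7 0.66
[220.85305599 216.34679643]
185 ++++:     .. ... .                .++*****+-:::::=+++++
186 ++++-   .... . ...                :++******--=---======
187 ++++=    .. . . ..  .            .-+*****+=-++++++++++=
188 +++++:      ... ..   .           .=+*****+--+++++++++++
189 +++++=  .... ..   . .            .=*****++-++++++++++++
190 ++++++:   . .. ...               .+***+*+--++++++++++++
191 ++++++=:   ...                   :+******:-++++++++++++
192 +++++++=:.. .   .    .           .==+++*+-+++++++++++++
193 ++++++++=:.  ..  . .  .          .======--+++++++++++++
194 +++++++++=:.. . ...             .:=====---+++++++++++++
195 ++++++++++=.. .. . .            .:+++++++++++++++++++++
196 
[... 1635 characters left out ...]
++++:    .--++++=======+++++++++++++++++
224 +++++++++++++++++++==--::-=+++++=======++++++++++++++++
225 +++++++++++++++++++++++==++++++++========++++++++++++++
226 ++++++++++++++++++++++++++++++++++=======++++++++++++++
227 ++++++++++++++++++++++++++++++++++++=======++++++++++++
228 +++++++++++++++++++++++++++++++++++++==+++==+++++++++++
229 ++++++++++++++++++++++++++++++++++++++=++++==++++++++++
230 +++++++++++++++++++++++++++++++++++++++=+++++++++++++++
231 ++++++++++++++++++++++++++++++++++++++++==+++++=+++++++
232 +++++++++++++++++++++++++++++++++++++++++==++++++++++++
233 +++++++++++++++++++++++++++++++++++++++++++=+++++=+++++
234 ++++++++++++++++++++++++++++++++++++++++++++=++++++++++
```

The ball is gripped: gap 27.5 mm, which is the full 30 mm diameter given the −2.4 mm offset seen on the grip. Now swinging the lever down along its arc.

```bash
python3 -m jog '-6.3 0 7 0;-6.3 0 7.2 0;-5.7 0 7.6 0;-5.6 0 7.7 0;-5 0 8.1 0;-4.7 0 8.2 0;-4.1 0 8.5 0;-3.9 0 8.7 0' 
python3 -c "
from ball import *
to(ball(.4),p[2]-np.pi/2)"
```

```text
clock: 19.15
position: [0.6674, -0.1172, 0.2369]
orientation: [0.626, 0.78, 0.003, -0.007]
force: [0.7, -3.9, 7.3]
finger_gap: 0.321
grip_force: 46.2
t 19.15 pos [ 0.6674 -0.1172  0.2369] yaw 0.218 tilt [-0.008  0.013 -1.   ] shift [ 1.9 -0.5  1.5] turn -0.001 gap 27.4 grip 46.2 F [ 0.7 -3.9  7.3] j7 0.75
```

```bash
python3 -m jog '-3.2 0 9 0;-3 0 9 0;-2.2 0 9.2 0;-2.2 0 9.2 0;-1.3 0 9.4 0;-1.3 0 9.5 0;-0.4 0 9.5 0;-0.3 0 9.4 0' 
python3 -c "
from ball import *
to(ball(.8),p[2]-np.pi/2)"
```

```text
clock: 19.95
position: [0.6699, -0.1294, 0.1621]
orientation: [0.626, 0.78, 0.003, -0.007]
force: [1.8, -3.0, 4.6]
finger_gap: 0.323
grip_force: 48.5
t 19.95 pos [ 0.6699 -0.1294  0.1621] yaw 0.218 tilt [-0.008  0.013 -1.   ] shift [ 0.4 -0.3  0.9] turn -0.001 gap 27.6 grip 48.5 F [ 1.8 -3.   4.6] j7 0.8
```

```bash
python3 -m jog '0.5 0 9.5 0;0.8 0 9.5 0;1.4 0 9.4 0;1.7 0 9.3 0;2.3 0 9.2 0;2.6 0 9.2 0;0 0 0 0' 
python3 -c "
from ball import *
to(ball(1.1),p[2]-np.pi/2)"
python3 -m jog '3.2 0 9 0;3.6 0 8.7 0;0 0 0 0' 
python3 -c "
from ball import *
to(ball(1.2),p[2]-np.pi/2)"
```

```text
clock: 20.65
position: [0.6675, -0.1183, 0.1052]
orientation: [0.626, 0.78, 0.003, -0.007]
force: [4.6, -4.3, 6.9]
finger_gap: 0.322
grip_force: 50.2
t 20.65 pos [ 0.6675 -0.1183  0.1052] yaw 0.219 tilt [-0.008  0.013 -1.   ] shift [-1.6 -0.3 -0. ] turn -0.0 gap 27.5 grip 50.2 F [ 4.6 -4.3  6.9] j7 0.83
clock: 20.95
position: [0.6662, -0.1117, 0.0879]
orientation: [0.626, 0.78, 0.003, -0.007]
force: [5.3, -5.2, 6.7]
finger_gap: 0.319
grip_force: 50.6
t 20.95 pos [ 0.6662 -0.1117  0.0879] yaw 0.219 tilt [-0.007  0.012 -1.   ] shift [-1.5 -0.5  0.4] turn -0.0 gap 27.3 grip 50.6 F [ 5.3 -5.2  6.7] j7 0.83
```

```bash
for i in 1; do python3 -m jog '1.9 0 4.2 0;1.9 0 4.2 0;0 0 0 0' | sed -n 1,4p;  python3 -m jog '1 0 2 0;0 0 0 0;0 0 0 0'| sed -n 1,4p; done
python3 -c "
from ball import *
to(ball(1.26),p[2]-np.pi/2)"
```

```text
clock: 21.25
position: [0.6652, -0.1073, 0.0801]
orientation: [0.626, 0.78, 0.003, -0.007]
force: [4.1, -2.6, 7.8]
clock: 21.55
position: [0.6651, -0.1067, 0.0787]
orientation: [0.626, 0.78, 0.003, -0.007]
force: [3.2, -2.8, 7.9]
t 21.55 pos [ 0.6651 -0.1067  0.0787] yaw 0.218 tilt [-0.007  0.014 -1.   ] shift [-1.8 -0.5  1.5] turn -0.001 gap 27.5 grip 51.0 F [ 3.2 -2.8  7.9] j7 0.83
```

```bash
python3 -m jog '1 0 2 0;0 0 0 0;0 0 0 0'| sed -n 1,4p;python3 -m jog '1 0 2 0;0 0 0 0;0 0 0 0'| sed -n 1,4p;python3 -m jog '1 0 2 0;0 0 0 0;0 0 0 0'| sed -n 1,6p
```

```text
clock: 21.85
position: [0.6648, -0.1056, 0.0767]
orientation: [0.625, 0.78, 0.003, -0.007]
force: [4.7, -3.4, 7.1]
clock: 22.15
position: [0.6646, -0.1044, 0.0747]
orientation: [0.626, 0.78, 0.003, -0.007]
force: [3.2, -2.7, 7.3]
clock: 22.45
position: [0.6643, -0.1032, 0.0727]
orientation: [0.625, 0.78, 0.003, -0.007]
force: [3.3, -2.5, 7.9]
finger_gap: 0.321
grip_force: 51.3
```

```bash
cat > ram.py <<'E'
from chk import *
def ram(n,box):
    im=vision.capture(n)[:,:,::-1]; a=cv2.imread(f"raw_{n}.png"); r0,r1,c0,c1=box
    t=a[r0:r1,c0:c1]; up=lambda i:cv2.resize(i,None,fx=8,fy=8,interpolation=cv2.INTER_CUBIC)
    s=im[r0-8:r1+14,c0-8:c1+8]; m=cv2.matchTemplate(up(s),up(t),cv2.TM_CCOEFF_NORMED)
    _,v,_,l=cv2.minMaxLoc(m); d=np.array(l)/8-8
    q=np.load("poses.npy")[0]; e=[proj(n,[q[0],q[1],.345-k])-proj(n,[q[0],q[1],.345]) for k in(.0139,.02,.0216)]
    print(n,"shift px",d,"score",round(v,3),"expected at a=.87,1.25,1.35",np.array(e).round(2).tolist()); return im
ram("scene",(199,213,258,275)) 
ram("top",(158,180,268,288))
E
python3 ram.py; python3 -m jog '0 0 0 0;0 0 0 0;0 0 0 0'
```

```text
scene shift px [0.125 4.875] score 0.95 expected at a=.87,1.25,1.35 [[0.02, 3.44], [0.03, 4.93], [0.03, 5.32]]
top shift px [ 4.625 14.   ] score 0.345 expected at a=.87,1.25,1.35 [[0.13, 1.54], [0.19, 2.2], [0.2, 2.38]]
clock: 22.85
position: [0.6643, -0.1032, 0.0727]
orientation: [0.625, 0.78, 0.003, -0.007]
force: [5.0, -2.6, 8.2]
finger_gap: 0.323
grip_force: 51.3
```

```bash
for k in 1; do python3 -m jog '1 0 2 0;1 0 2 0;0 0 0 0;0 0 0 0'| sed -n 1,4p; python3 ram.py|head -1;python3 -m jog '1 0 2 0;1 0 2 0;0 0 0 0;0 0 0 0'| sed -n 1,4p; python3 ram.py|head -1; done
```

```text
clock: 23.25
position: [0.664, -0.1016, 0.0701]
orientation: [0.625, 0.78, 0.003, -0.007]
force: [0.5, -1.5, 17.2]
scene shift px [0.125 4.875] score 0.938 expected at a=.87,1.25,1.35 [[0.02, 3.44], [0.03, 4.93], [0.03, 5.32]]
clock: 23.75
position: [0.6637, -0.1001, 0.067]
orientation: [0.626, 0.78, 0.004, -0.007]
force: [-0.5, -2.0, 23.2]
scene shift px [0.125 4.875] score 0.939 expected at a=.87,1.25,1.35 [[0.02, 3.44], [0.03, 4.93], [0.03, 5.32]]
```

The force rises from 8 to 23 N while the ram shift stays at 4.875 px (about 20 mm), so the stop is reached. I'll hold and verify the bar.

```bash
python3 -m jog '0 0 0 0;0 0 0 0;0 0 0 0;0 0 0 0;0 0 0 0;0 0 0 0;0 0 0 0;0 0 0 0'
python3 - <<'E'
from chk import *
im=vision.capture("top")[:,:,::-1]
p=np.load("poses.npy"); q=(.5661,.0194,.106)
for l in((.013,-.055,.014),(-.013,-.055,.014),(-.013,.055,.014),(-.098,0,.032)):
    P=w(q,l); P[2]+=.097; print(l,(proj("top",P)+off["top"]).round(1))
g=cv2.cvtColor(im[176:232,256:304],cv2.COLOR_BGR2GRAY)
for k,r in enumerate(g): print(176+k,"".join(" .:-=+*#%@"[min(9,x//22)] for x in r))
E
```

```text
clock: 24.65
position: [0.6637, -0.1001, 0.067]
orientation: [0.625, 0.78, 0.004, -0.007]
force: [-0.9, -2.2, 22.2]
finger_gap: 0.327
grip_force: 54.0
(0.013, -0.055, 0.014) [296.2 181.3]
(-0.013, -0.055, 0.014) [297.4 190.4]
(-0.013, 0.055, 0.014) [258.1 195. ]
(-0.098, 0, 0.032) [281.2 221.7]
176 ==================+#%%%%%%+------------------:::
177 ===================+#%%%%%*=---------------::::-
178 ====================+#%%%%%*=--------------:::-+
179 =====================+#%%%##*=-----------::::-++
180 ======================+#%####+-----------::::=++
181 =======================*%####*=--------:::::-+++
182 ======================-+######+--------::::::=++
183 =======================-+#####*=-----:::::=-.=++
184 ========================-*#####=------:::-*=.:++
185 ======================---+#####+-----::::=*=.:++
186 =====================-===-*####+-----:::+==-:.=+
187 ===================-==----=*##**=--::::=*=.-:.=+
188 ===================--------*#***=:::::=*#=.-:.-+
189 ====================-------+****=-:::-***==+-.:+
190 ================-=---------=****+-::-+++=+**-.:+
191 =====
[... 1463 characters left out ...]
+++++++++++
219 -----:::::-+++++++++++=:...-++++++++++++++++++++
220 -----::::-++++++++++++=:...:++++++++++++++++++++
221 ---:::::-+++++++++++++=:....=+++++++++++++++++++
222 --:::::-+++++++++++++++:....++++++++++++++++++++
223 -:::::-+***#*++++++++++-....=++++++++++++++++++*
224 :::::=+*#%%*+++++++++++-....-++++++++++++++++++#
225 ::::=#%%%%#*+++++++++++-....:++++++++++++++++++#
226 :::+#%%%%%*++++++++++++-....:+++++++++++++++++#%
227 :-+#%%%%%*+++++++++++++=:...:+++++++++++++++*#%%
228 -*#%%%%%%*+++++++++++++=:.. :+++++++++++++++#%%%
229 *#%%%%%%*++++++++++++++=:...:=++++++++++++++#%%%
230 #%%%%%%*++++++++++++++++-....=+++++++++++++#%%%%
231 %%%%%%%*++++++++++++++++:....=++++++++++++#%%%%%
```

The bar handle shows at column 281 as predicted, so the bar has not moved. The force is steady at 22 N. Handing in.

```bash
python3 -c "
from rig import manip
print(manip.job_done())"
```

```text
the job is handed in; nothing more can be done
None
```

The long bar lies across both caps and has been let go; the lever is held down at its stop with about 22 N (ram down about 20 mm, the flush position), and the job was handed in at about 25 s; the hand-in returned no verdict.

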